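# Roll a tube blank up the loading ramp of the turning rest

### The arm

A 7-joint arm with a two-finger parallel gripper is mounted at the origin on the work surface. World frame = base frame: x ahead of the robot, y to its left, z up, the work surface at z = 0. Lengths are in mm, angles in rad, forces in N, time in s.
With the tool pointing down it reaches from about 350 to 775 mm from the base axis. Payload 3.1 kg.
Tool frame: the origin (TCP) lies at the very end of the fingers, on their centre line; the grasp point (between the pads) lies 19 mm behind it; z points along the fingers, y is the line along which they close (so a half turn about z gives the same grasp; the last joint's range is limited). The gripper opens to 85 mm and grips with 20 to 120 N. Pads are 22 mm wide; open, the fingers measure 114 mm over their backs; the gripper's body (76 mm by 85 mm) begins 54 mm behind the grasp point. The pads swing forward as they close: fully open they stand 13 mm farther back than shut.
Start: joints at [-1.259, 0.311, 0.014, 1.512, -0.004, 1.319, -0.027], TCP at [190.53, 515.961, 231.304] pointing down, gripper open.
Joint ranges: [-2.7, 2.7], [-0.3, 1.91], [-1.27, 1.3], [0.12, 2.57], [-1.44, 4.58], [0.2, 2.03], [-3.05, 3.05]. Speed limits (rad/s): [2.79, 2.79, 3.14, 3.14, 3.14, 3.14, 3.14].

### API

Orientations are given as a rotation vector (axis times angle).
In Python, from station import robot, viewer gives the robot as it stands.
- The arm moves only by the tool step_arm, never from a script. Its argument "series" is a list that holds one entry, the list of rows, each a list of 5 numbers: the shift along the tool's x, y, z in cm, then the turn about the tool's z in rad, then the finger opening in cm, from 0 to 8.54. A call has 1 to 5 rows; each row shifts and turns the commanded pose from where the row before left it, along the tool's axes as they then stand; what a row does not reach is not made up. A row lasts 1/8 s, in which the tool goes at most 62.5 mm and 10.7 degrees, less where a joint would pass 70% of its speed; a pose out of reach is approached as far as the arm can. A call is refused whole if a number of a shift passes 6.25 or a number of a turn 0.188, either way. A call with a gripper value outside its range is refused whole. The fingers move at their own pace and stop on an object; the grip force is fixed at half the most. Time passes only in rows, so rows that do not move let the fingers close. It gives the time, the measured TCP pose, the force, the opening and the grip force at its end, in the units of the state.
- robot.get_state(): the state, without advancing time (a new reading comes with each control period).
- viewer.snapshot(name): name is "side" or "top" or "wrist"; returns the picture (400x640x3 uint8, red, green, blue); there is no depth.
- viewer.camera_info(name): a dict with "K" (3x3 intrinsics, pixels), "xyz" and "orientation" of the camera in the world; the wrist camera has in their place "mount" (4x4, takes a point from camera to tool coordinates, whose origin is the TCP and whose axes are the flange's). Camera axes: x right, y down, z forward; pixel columns grow to the right and rows downward; lengths in mm; the calibration is good to about 2 mm. A picture is of the moment at which its call begins: read the wrist's pose just before it. camera_info takes no time and is no camera call.
- robot.sign_off(): hands the job in; it is judged then, once.
The state is a dict: "t": time; "q": joint angles; "qvel": joint speeds; "joint_efforts": joint torques, N m; "eef_pos": TCP position; "tcp_rot": TCP orientation; "contact_force": force on the tool from outside, world axes, zero at the start; "ft_torque": the same for the moment, N m; "width": finger opening in mm; "grip_force": force on a finger pad.
Only numpy, scipy, OpenCV 4.12 (cv2) and the standard library are available. Lean on these libraries where they do the work, as an engineer would, in place of code of your own. Each camera call takes 0.05 s, during which the arm holds its last target. There are 200 camera calls.

### The job

With the fingertips, push the amber glass tube blank up the loading ramp, over the ridge at the top and fully home against the red stop plate, where it lies by itself. Push it slowly and gently, staying behind it so that it never runs loose or rolls back down the slope. Do not pinch it or lift it off the ramp, leave the mug, the glass finial and the jar alone, and move clear of everything at the end.

Things in the scene. Friction and masses are not known exactly. Their poses are not given: they have to be found in the camera images.
- ramp: Fixed aluminium loading ramp, blue side rails, red stop plate at the top, 81 mm high roller machine beyond. Origin on the table under the tube's start; x points uphill, y across, z up. Along x in mm: back lip -44 to -22 (15 above the table), level foot -22 to 12 (10 above), 8 degree slope 12 to 150, cradle 150 to 190. Deck 160 wide between rails that stand 10 above it. Open from above.
- tube: Rigid amber glass tube, 40 mm in diameter, 128 long, cork in each end, white band near each end, about 0.14 kg, smooth. Origin at its centre, y along its length; x and z turn as it rolls. It starts lying across the ramp's foot, axis along the ramp's y, 30 mm above the table; on the slope it rolls back if let go. At home its axis is at ramp x 170 mm, 46 mm above the table.
- stop (a point): Point on the upright red stop face that faces downhill (ramp x 190 mm), mid-width, at the height of the seated tube's axis, 46 mm above the table. The red plate is 8 mm thick, its top 56 mm above the table; blue rails beside the cradle are 40 mm high.
- ridge (a point): Middle of the ridge line at the top of the slope (ramp x 150 mm), on the deck, 29.4 mm above the table. From here the cradle floor falls 10 degrees to the stop (22.3 mm above the table there): a tube whose axis is past the ridge rolls on to the stop by itself and stays.
- deck (a point): Point on the deck where the slope begins, in the middle of the width, 10 mm above the table. Its x axis points up along the slope, z square to the slope.
- mug: Bystander: white mug, 76 mm wide, 85 high, with a handle; stands beside the ramp. Origin at the centre of its underside.
- finial: Bystander: green glass finial with a bulbous foot 60 mm wide and a thin stem, 150 high; stands beside the ramp. Origin at the centre of its underside.
- jar: Bystander: closed jar, 52 mm wide, 70 high; stands beside the foot of the ramp. Origin at the centre of its underside.
There are look-alikes about, which are no part of the job. There is more than one size of the tube; the job needs the larger.

How it is judged (in metres and radians):
On the way, in this order (a step that is already met when the one before it is completed fails the run):
1. the tube is on its way up the middle of the slope, lying on the deck (x of tube in the frame of ramp between 0.05 and 0.13 m and z of tube in the frame of deck below 0.026 m), for 0.2 s.
2. the tube lies home against the stop (x of tube in the frame of ramp between 0.165 and 0.175 m and y of tube in the frame of ramp between -0.03 and 0.03 m and z of tube in the frame of ramp between 0.041 and 0.051 m and angle between the y axis of tube and the y axis of ramp, either way round below 0.1 rad), for 0.3 s.
At the end, for the whole second after the job is handed in: The tube lies still in the cradle against the red stop: its axis within 5 mm of its home place along the ramp and in height, within 30 mm of the middle across, and square to the ramp within 0.1 rad; the fingers are off it (all of step 2 and linear speed of tube below 0.02 m/s and contact force between tube and the fingers below 0.05 N); the robot touches nothing.
It fails at once if the tube runs loose on the slope, untouched, faster than 0.2 m/s (let go to roll back, or flicked up) (x of tube in the frame of ramp between 0.005 and 0.143 m and linear speed of tube above 0.2 m/s and contact force between tube and the fingers below 0.02 N and contact force between tube and the arm below 0.02 N).
It fails at once if the tube is lifted more than 12 mm off the deck (z of tube in the frame of deck above 0.032 m).
It fails at once if the glass tube is pinched or pressed with more than 30 N (contact force between tube and the fingers above 30 N).
It fails at once if a bystander is moved more than 30 mm or tipped over (distance of any of mug, finial, jar from where it was at the start of the episode above 0.03 m or angle between any of mug, finial, jar's own z axis and vertical above 0.5 rad).
It also fails if it takes over 45 s, if anything falls off the work surface, if the arm or the gripper's body presses on something with over 40 N, if the wrist force passes 120 N, or if a joint passes its speed limit or range.

## Working session

There is one attempt and no reset: what is moved stays moved. The work goes in short steps, Python scripts to look and compute and a tool call to move; the robot and the scene stay as the last step left them, time stands still between calls to the robot, and variables do not carry over. Pictures are saved under pics/ and viewed, at most 10 in all, crops included, and the job is handed in when it is done.

Besides the shell and the picture viewer there is one more tool, called after ">>>" as a command line: name --argument value ..., lists and objects as JSON in quotes. step_arm: Moves the arm, as the interface text tells. Its arguments: {"type":"object","properties":{"series":{"type":"array","items":{"type":"array","items":{"type":"array","items":{"type":"number"}}}}},"required":["series"]}

```bash
mkdir -p pics; ls
python3 - <<'E'
from station import robot, viewer
import cv2, numpy as np
s=robot.get_state(); print(s)
for n in ("top","side"):
    im=viewer.snapshot(n); cv2.imwrite(f"pics/{n}0.png",im[:,:,::-1]); print(n,viewer.camera_info(n))
print(viewer.camera_info("wrist"))
E
```

```text
pics
{'t': 0.0, 'q': array([-1.25869764,  0.31171197,  0.01396453,  1.51308959, -0.00441511,
        1.31918757, -0.02717423]), 'qvel': array([-0.00075663,  0.00110018, -0.00056055, -0.00025248,  0.000145  ,
       -0.00107927, -0.00158265]), 'joint_efforts': array([ 3.48939557e-04, -3.79911375e+01,  1.45895658e-01, -2.30593121e+01,
        1.20857763e-02,  1.36820407e-02, -3.55588361e-05]), 'eef_pos': array([190.26895545, 515.25043622, 230.21538268]), 'tcp_rot': array([-0.55259789, -3.09225924,  0.00367613]), 'contact_force': array([-0.24690504,  0.29719849, -0.17447256]), 'ft_torque': array([0.04194855, 0.00484967, 0.00209688]), 'grip_force': 0.0, 'width': 85.19941371642892}
top {'K': array([[492.65954238,   0.        , 316.26031364],
       [  0.        , 492.65954238, 200.38775637],
       [  0.        ,   0.        ,   1.        ]]), 'xyz': array([481.89395972,  27.09417975, 946.99739823]), 'orientation': array([-2.16995828,  2.16149219, -0.06548347])}
side {'K': array([[472.05225498,   0.        , 327.91274776],
       [  0.        , 472.05225498, 200.33189925],
       [  0.        ,   0.        ,   1.        ]]), 'xyz': array([ 411.62437711, -883.52145575,  563.37048693]), 'orientation': array([-2.04568382,  0.1272973 , -0.10402968])}
{'K': array([[334.49055597,   0.        , 322.01204747],
       [  0.        , 334.49055597, 201.12409929],
       [  0.        ,   0.        ,   1.        ]]), 'mount': array([[ 7.02995549e-05, -9.58628508e-01, -2.84660110e-01,
         7.33651029e+01],
       [ 9.99999534e-01,  3.41532710e-04, -9.03194586e-04,
         3.40200790e-01],
       [ 9.63048817e-04, -2.84659914e-01,  9.58628085e-01,
        -1.43021482e+02],
       [ 0.00000000e+00,  0.00000000e+00,  0.00000000e+00,
         1.00000000e+00]])}
```

View pics/top0.png

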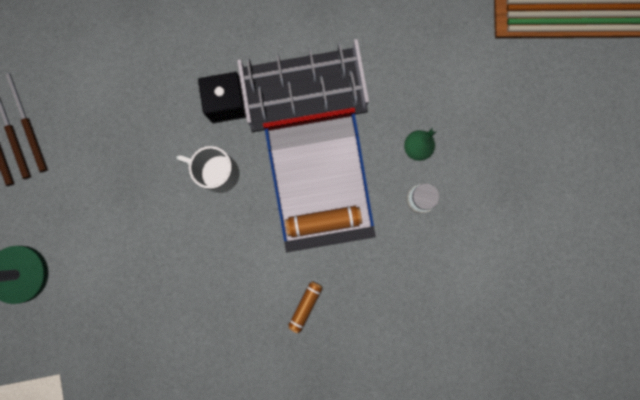

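View pics/side0.png

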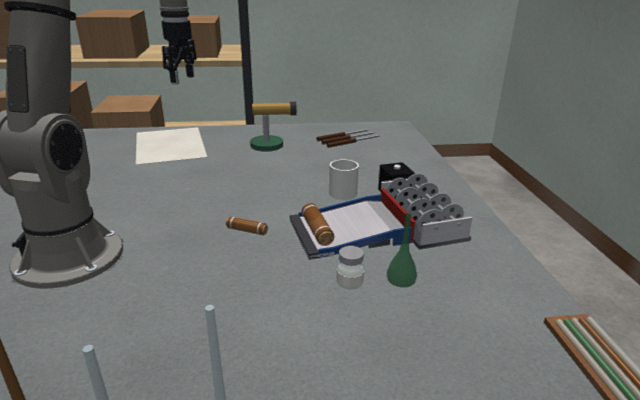

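The top view shows the ramp running up the image: tube at its foot (323,220), red stop (310,117), mug (210,168), finial (420,145), jar (424,197).
Look-alikes are the small tube on the table, top (306,307), and the amber cylinder on the green stand, side (274,108) / top (8,274). I choose the larger one lying on the ramp foot.

```bash
cat > h.py <<'E'
import cv2, numpy as np
from scipy.spatial.transform import Rotation as R
from station import robot, viewer
def ray(n,uv,s=None):
    c=viewer.camera_info(n); uv=np.atleast_2d(np.array(uv,float))
    d=np.c_[uv,np.ones(len(uv))]@np.linalg.inv(c["K"]).T
    if n=="wrist":
        T=np.eye(4);T[:3,:3]=R.from_rotvec(s["tcp_rot"]).as_matrix();T[:3,3]=s["eef_pos"];M=T@c["mount"]
        return M[:3,3],d@M[:3,:3].T
    return c["xyz"],d@R.from_rotvec(c["orientation"]).as_matrix().T
def plane(n,uv,z,s=None):
    o,d=ray(n,uv,s); return o+d*((z-o[2])/d[:,2])[:,None]
def mask(im,lo,hi):
    return cv2.inRange(cv2.cvtColor(im,cv2.COLOR_RGB2HSV),np.array(lo),np.array(hi))
def rect(m):
    cs,_=cv2.findContours(m,cv2.RETR_EXTERNAL,cv2.CHAIN_APPROX_NONE)
    return cv2.minAreaRect(max(cs,key=cv2.contourArea))
E
python3 - <<'E'
from h import *
im=cv2.imread("pics/top0.png")[:,:,::-1].copy()
def sub(m):
    z=np.zeros_like(m); z[90:260,255:385]=m[90:260,255:385]; return z
am=sub(mask(im,(8,120,60),(22,255,255))); am=cv2.morphologyEx(am,cv2.MORPH_CLOSE,np.ones((9,9)))
r=rect(am); b=cv2.boxPoints(r); P=plane("top",b,32)
print("tube px",r); print(P.round(1)); c=P.mean(0); print("c",c)
e=[P[1]-P[0],P[2]-P[1]]; print("sizes",[np.linalg.norm(x).round(1) for x in e]); l=max(e,key=np.linalg.norm); print("tube axis deg",np.degrees(np.arctan2(l[1],l[0])))
rd=sub(mask(im,(0,150,60),(6,255,255)))|sub(mask(im,(172,150,60),(180,255,255)))
r=rect(rd); b=cv2.boxPoints(r); P=plane("top",b,56); print("red",P.round(1),P.mean(0)); 
e=[P[1]-P[0],P[2]-P[1]]; l=max(e,key=np.linalg.norm); print(np.linalg.norm(l),"red dir deg",np.degrees(np.arctan2(l[1],l[0])))
bl=sub(mask(im,(105,120,50),(125,255,255))); n,lab,st,ce=cv2.connectedComponentsWithStats(bl)
for i in range(1,n):
    if st[i,4]>40:
        y,x=np.where(lab==i); f=cv2.fitLine(np.c_[x,y].astype(np.float32),cv2.DIST_L2,0,.01,.01).ravel()
        Q=plane("top",[[x[y==y.min()].mean(),y.min()],[x[y==y.max()].mean(),y.max()]],30); d=Q[0]-Q[1]; print("rail",st[i],Q.round(1),np.degrees(np.arctan2(d[1],d[0])))
for nm,uv,z in (("mug",(210,167),85),("finial foot",(420,146),30),("jar",(425,196),70)): print(nm,plane("top",[uv],z).round())
s=cv2.imread("pics/side0.png"); A=cv2.resize(cv2.imread("pics/top0.png")[90:260,190:450],(780,510),interpolation=cv2.INTER_CUBIC); cv2.imwrite("pics/crop.png",A)
E
```

```text
tube px ((323.17376708984375, 221.1079559326172), (19.097536087036133, 74.31729125976562), 80.21759033203125)
[[527.1 108.4  32. ]
 [551.1 -27.8  32. ]
 [516.2 -33.7  32. ]
 [492.2 102.   32. ]]
c [521.66452422  37.20754162  32.        ]
sizes [np.float64(138.3), np.float64(35.4)]
tube axis deg -80.00492071037895
red [[702.  149.7  56. ]
 [731.6 -18.7  56. ]
 [721.2 -20.4  56. ]
 [691.7 147.8  56. ]] [711.63387498  64.60309219  56.        ]
170.9963619746973 red dir deg -80.03550200338911
rail [352 114  21 112 243] [[724.8 -18.5  30. ]
 [514.9 -52.5  30. ]] 9.195309792438032
rail [265 129  21 112 229] [[696.1 146.3  30. ]
 [486.3 108.   30. ]] 10.348226603444902
mug [[615. 238.  85.]]
finial foot [[ 663. -144.   30.]]
jar [[ 565. -144.   70.]]
```

View pics/crop.png

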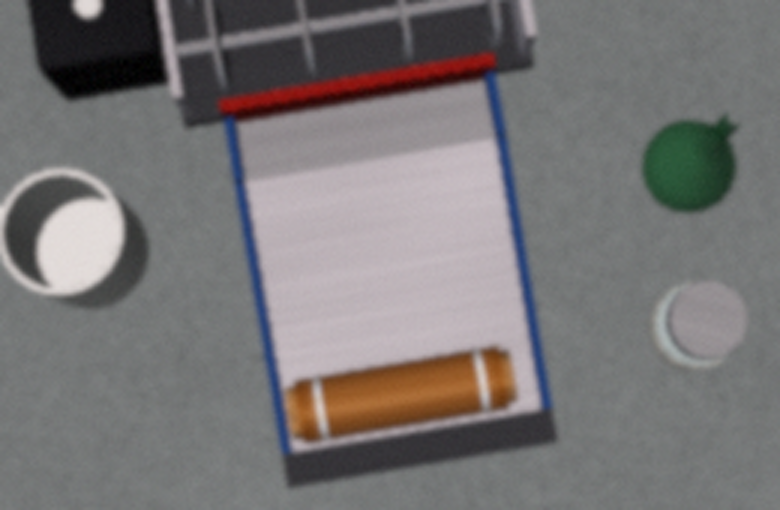

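The crop confirms it: a large banded tube lies on the ramp foot between the blue rails (crop 400,393) and measures about 138×35 mm. The ramp yaw is 10°, with its origin at about (520.6, 30.9). I'm moving above and behind the tube.

>>> step_arm --series '[[[0,0,0,-0.176,6],[0,0,0,-0.176,6],[0,0,0,-0.176,6],[-1.2,-3.5,0,0,6],[-1.2,-3.5,0,0,6]]]'

```text
t: 0.72
eef_pos: [226.4, 450.2, 230.5]
tcp_rot: [0.275, -3.129, 0.002]
contact_force: [0.6, -0.1, 0.1]
width: 60.0
grip_force: 0.0
```

>>> step_arm --series '[[[-1.2,-3.5,0,0,6],[-1.2,-3.5,0,0,6],[-1.2,-3.5,0,0,6],[-1.2,-3.5,0,0,6],[-1.2,-3.5,0,0,6]]]'

```text
t: 1.35
eef_pos: [316.0, 287.8, 230.9]
tcp_rot: [0.273, -3.129, 0.001]
contact_force: [1.2, 0.8, -0.4]
width: 60.3
grip_force: 0.0
```

>>> step_arm --series '[[[-1.2,-3.5,0.5,0,6],[-1.2,-3.5,1,0,6],[-1.2,-3.5,2,0,6],[-1.2,-3.5,2,0,6],[-1.2,-3.5,2,0,6]]]'

```text
t: 1.98
eef_pos: [405.3, 126.2, 155.5]
tcp_rot: [0.274, -3.129, -0.0]
contact_force: [0.8, 0.3, -0.4]
width: 59.9
grip_force: 0.0
```

```bash
cat >> h.py <<'E'
O=np.array([520.6,30.9]); U=np.array([np.cos(np.radians(10)),np.sin(np.radians(10))]); V=np.array([-U[1],U[0]])
def ramp(p): d=np.asarray(p)[:2]-O; return np.array([d@U,d@V])
def st():
    s=robot.get_state(); M=R.from_rotvec(s["tcp_rot"]).as_matrix()
    print("t",round(s["t"],2),"ramp xy",ramp(s["eef_pos"]).round(1),"z",s["eef_pos"][2].round(1),"yaw",np.degrees(np.arctan2(M[1,0],M[0,0])).round(2),"tilt",M[2].round(3),"w",round(s["width"],1),"F",s["contact_force"].round(2)); return s
E
python3 -c "
from h import *
st()"
```

```text
t 1.98 ramp xy [-97.  113.8] z 155.5 yaw -170.01 tilt [ 0.  0. -1.] w 59.9 F [ 0.76  0.27 -0.45]
```

>>> step_arm --series '[[[-1.0,-3.0,1,0,6],[-1.0,-3.0,1,0,6],[-1.0,-3.0,0.5,0,6],[-0.7,-2.0,0,0,6],[0,0,0,0,6]]]'

```text
t: 2.6
eef_pos: [460.8, 23.6, 131.0]
tcp_rot: [0.267, -3.13, 0.001]
contact_force: [-0.1, -0.4, -0.2]
width: 59.9
grip_force: 0.0
```

Run:
```python
from h import *
s=st()
w=viewer.snapshot("wrist"); d=viewer.snapshot("side")
cv2.imwrite("pics/w1.png",w[:,:,::-1]); cv2.imwrite("pics/s1.png",cv2.resize(d[110:290,220:460],(800,600),interpolation=cv2.INTER_CUBIC)[:,:,::-1])
m=mask(w,(8,120,60),(22,255,255)); m=cv2.morphologyEx(m,cv2.MORPH_CLOSE,np.ones((25,25)))
r=rect(m); P=plane("wrist",cv2.boxPoints(r),35,s); print(r,[ramp(p).round(1) for p in P])
```

```text
t 2.6 ramp xy [-60.1   3.2] z 131.0 yaw -170.24 tilt [ 0.001 -0.001 -1.   ] w 59.9 F [-0.08 -0.39 -0.18]
((320.5, 275.5), (47.0, 135.0), 90.0) [array([-21.2, -50.3]), array([-20.8,  55. ]), array([21. , 57.2]), array([ 20.7, -52.9])]
```

View pics/w1.png

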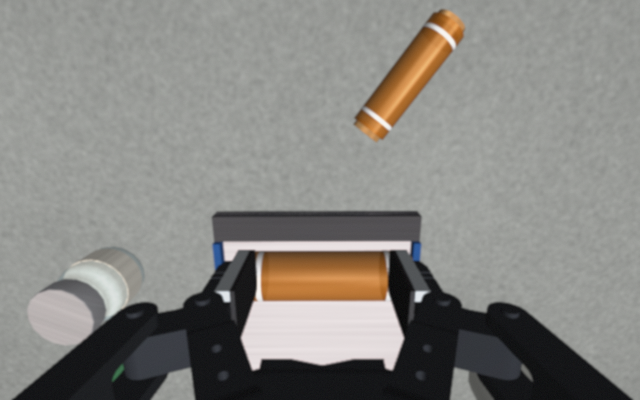

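View pics/s1.png

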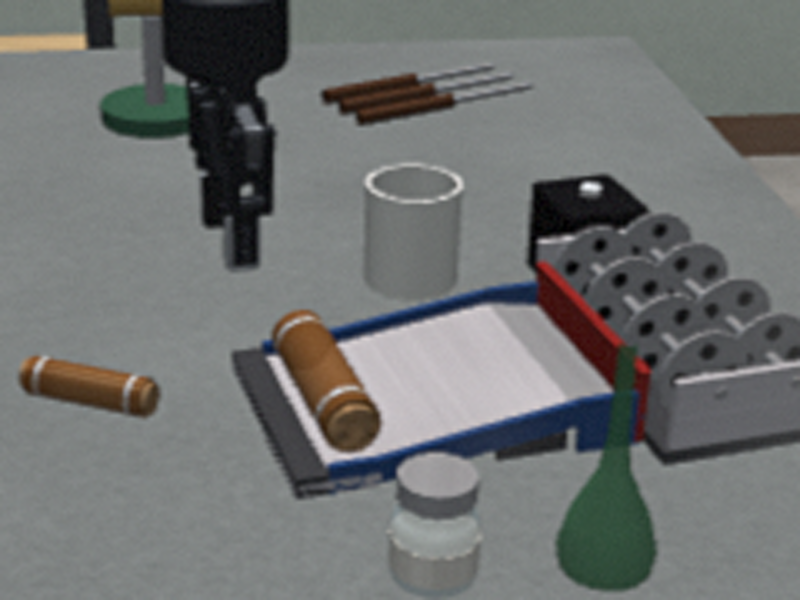

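The wrist view shows the lip at row 225 and the tube centred at (320,275) between the fingertips, at ramp x≈0 as it should be. The side crop shows the near fingertip's lower end at crop (243,268). I'll check its height against the TCP.

Run:
```python
from h import *
for px in ((226,266),(243,269),(258,264)):
    o,d=ray("side",[(220+px[0]*.3,110+px[1]*.3)]); d=d[0]
    for yy in (-30,-42):
        k=(yy-(o[:2]-O)@V)/(d[:2]@V); p=o+k*d; print(px,yy,ramp(p).round(1),p[2].round(1))
```

```text
(226, 266) -30 [-70.9 -30. ] 136.0
(226, 266) -42 [-73.7 -42. ] 142.0
(243, 269) -30 [-60.2 -30. ] 132.5
(243, 269) -42 [-63.1 -42. ] 138.6
(258, 264) -30 [-50.6 -30. ] 134.7
(258, 264) -42 [-53.7 -42. ] 140.7
```

The real tips sit about 6 mm above the TCP at this opening. I'm lowering behind the tube over the lip to TCP z≈17, which puts the tips at about 23.

>>> step_arm --series '[[[-1.0,0,2.5,0,6],[-0.8,0,3,0,6],[0,0,3,0,6],[0,0,1.9,0,6],[0,0,0,0,6]]]'

```text
t: 3.32
eef_pos: [476.2, 30.1, 26.0]
tcp_rot: [0.277, -3.125, -0.001]
contact_force: [-0.5, 0.7, 0.1]
width: 60.2
grip_force: 0.0
```

```bash
python3 -c "
from h import *
st()"
```

```text
t 3.33 ramp xy [-43.8   6.9] z 26.0 yaw -169.88 tilt [ 0.004  0.001 -1.   ] w 60.2 F [-0.5   0.71  0.13]
```

>>> step_arm --series '[[[0,-0.4,0.5,0,6],[0,0,0.4,0,6],[-0.4,0,0,0,6],[-0.4,0,0,0,6],[-0.2,0,0,0,6]]]'

```text
t: 3.95
eef_pos: [489.7, 26.5, 18.6]
tcp_rot: [-0.274, 3.129, 0.0]
contact_force: [0.2, -1.1, -0.6]
width: 60.3
grip_force: 0.0
```

Run:
```python
from h import *
st(); d=viewer.snapshot("side"); cv2.imwrite("pics/s2.png",cv2.resize(d[140:290,240:440],(800,600),interpolation=cv2.INTER_CUBIC)[:,:,::-1])
```

```text
t 3.95 ramp xy [-31.2   1. ] z 18.6 yaw -170.0 tilt [-0.001 -0.    -1.   ] w 60.3 F [ 0.18 -1.05 -0.62]
```

View pics/s2.png

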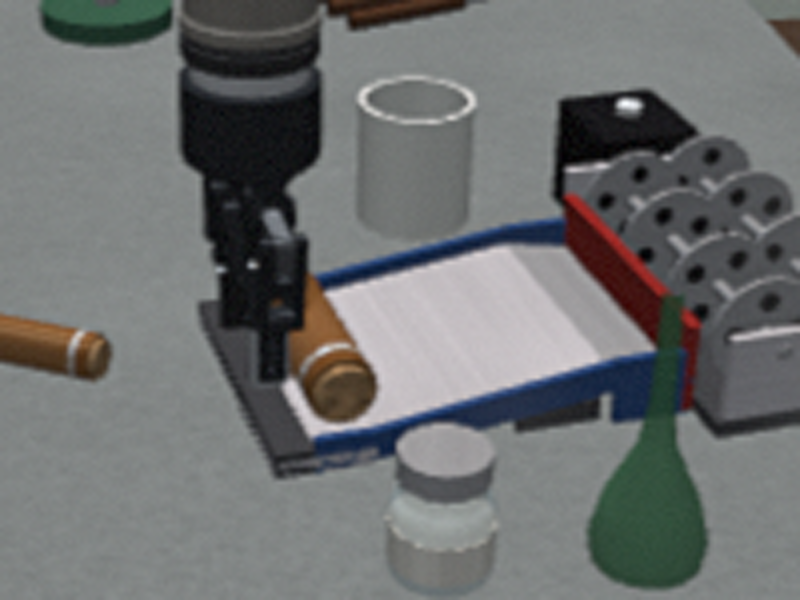

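The side crop shows both tips just above the lip (270,378), right behind the tube, with its end at (340,390). I'm starting the slow push.

>>> step_arm --series '[[[-0.3,0,0,0,6],[-0.3,0,0,0,6],[-0.3,0,0,0,6],[-0.3,0,-0.03,0,6],[-0.4,0,-0.05,0,6]]]'

```text
t: 4.62
eef_pos: [504.3, 29.0, 19.0]
tcp_rot: [0.273, -3.128, -0.0]
contact_force: [-1.4, -0.5, 1.6]
width: 59.8
grip_force: 0.6
```

>>> step_arm --series '[[[-0.4,0,-0.06,0,6],[-0.4,0,-0.06,0,6],[-0.4,0,-0.06,0,6],[-0.4,0,-0.06,0,6],[-0.4,0,-0.06,0,6]]]'

```text
t: 5.25
eef_pos: [524.7, 32.6, 22.2]
tcp_rot: [0.273, -3.13, 0.0]
contact_force: [-1.2, -0.6, 1.2]
width: 60.0
grip_force: 0.5
```

```bash
cat > look.py <<'E'
from h import *
import sys
s=st(); d=viewer.snapshot("top"); cv2.imwrite(f"pics/{sys.argv[1]}.png",cv2.resize(d[90:260,190:450],(780,510),interpolation=cv2.INTER_CUBIC)[:,:,::-1])
m=mask(d,(8,120,60),(22,255,255)); m[:,:255]=0; m[:,385:]=0; m[260:]=0
y,x=np.where(m); P=plane("top",np.c_[x,y],40); Q=np.array([ramp(p) for p in P]); print("amber ramp x pct",np.percentile(Q[:,0],[2,50,98]).round(1),"y",np.percentile(Q[:,1],[1,99]).round(1))
for a,b in ((-70,-40),(40,70)):
    k=(Q[:,1]>a)&(Q[:,1]<b); print("end",a,k.sum(),np.median(Q[k,0]).round(1) if k.any() else None)
E
python3 look.py t1
```

```text
t 5.25 ramp xy [4.3 1. ] z 22.2 yaw -170.01 tilt [ 0. -0. -1.] w 60.0 F [-1.21 -0.61  1.25]Traceback (most recent call last):
  File "look.py", line 5, in <module>
    y,x=np.where(m); P=plane("top",np.c_[x,y],40); Q=np.array([ramp(p) for p in P]); print("amber ramp x pct",np.percentile(Q[:,0],[2,50,98]).round(1),"y",np.percentile(Q[:,1],[1,99]).round(1))
                                                                                                                            ~^^^^^
IndexError: too many indices for array: array is 1-dimensional, but 2 were indexed
```

View pics/t1.png

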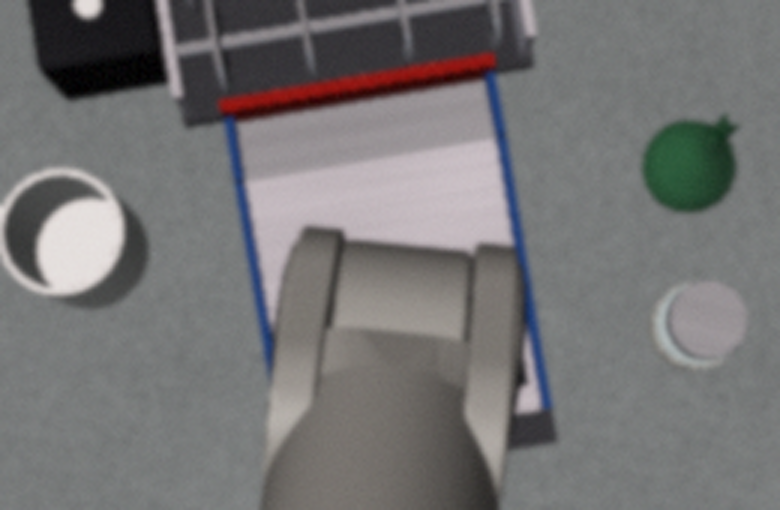

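The top crop shows the arm covering the tube, so I'll use forces and the wrist camera. The contact force of about 1.3 N is consistent with rolling against the fingers.

>>> step_arm --series '[[[-0.4,0,-0.06,0,6],[-0.4,0,-0.06,0,6],[-0.4,0,-0.06,0,6],[-0.4,0,-0.06,0,6],[-0.4,0,-0.06,0,6]]]'

```text
t: 5.92
eef_pos: [544.4, 36.1, 25.1]
tcp_rot: [-0.273, 3.13, 0.0]
contact_force: [-0.6, -0.5, 0.7]
width: 60.1
grip_force: 0.5
```

```bash
cat > look.py <<'E'
from h import *
import sys
s=st(); d=viewer.snapshot("wrist"); cv2.imwrite(f"pics/{sys.argv[1]}.png",d[:,:,::-1])
m=mask(d,(8,120,60),(22,255,255)); n,l,t,c=cv2.connectedComponentsWithStats(m)
for i in range(1,n):
    if t[i,4]>60: print(t[i],[ramp(p).round(1).tolist() for p in plane("wrist",[c[i]],float(sys.argv[2]),s)])
E
python3 look.py w2 45
```

```text
t 5.92 ramp xy [24.3  0.9] z 25.1 yaw -170.01 tilt [-0.  0. -1.] w 60.1 F [-0.57 -0.47  0.66]
[172 292  27  18 100] [[32.2, -57.6]]
[  240   292   165    79 10765] [[45.1, 1.6]]
[446 292  41  20 356] [[31.9, 63.3]]
[174 368  20  13 198] [[69.7, -60.8]]
[452 368  28  15 264] [[70.6, 67.0]]
```

View pics/w2.png

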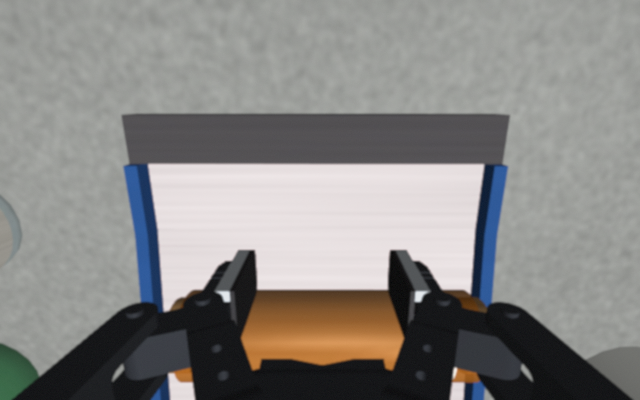

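The tube is square between the rails, its ends showing evenly at (180,335) and (468,335). It is on the deck and touching the fingers. I'm continuing, slightly lower against it.

>>> step_arm --series '[[[-0.4,0,0,0,6],[-0.4,0,0,0,6],[-0.4,0,0,0,6],[-0.4,0,0,0,6],[-0.4,0,-0.05,0,6]]]'

```text
t: 6.6
eef_pos: [564.0, 39.5, 25.5]
tcp_rot: [0.273, -3.13, -0.0]
contact_force: [-1.3, -0.4, 1.3]
width: 59.8
grip_force: 0.6
```

>>> step_arm --series '[[[-0.4,0,-0.06,0,6],[-0.4,0,-0.06,0,6],[-0.4,0,-0.06,0,6],[-0.4,0,-0.06,0,6],[-0.4,0,-0.06,0,6]]]'

```text
t: 7.22
eef_pos: [583.8, 43.0, 28.7]
tcp_rot: [-0.273, 3.13, 0.0]
contact_force: [-0.8, -0.0, 0.2]
width: 60.3
grip_force: 0.5
```

>>> step_arm --series '[[[-0.4,0,-0.06,0,6],[-0.4,0,-0.06,0,6],[-0.4,0,-0.06,0,6],[-0.4,0,-0.06,0,6],[-0.4,0,-0.06,0,6]]]'

```text
t: 7.85
eef_pos: [603.5, 46.4, 31.6]
tcp_rot: [-0.273, 3.13, -0.0]
contact_force: [-0.9, -0.1, 0.5]
width: 60.0
grip_force: 0.5
```

```bash
python3 look.py w3 50
```

```text
t 7.85 ramp xy [84.3  0.9] z 31.6 yaw -170.01 tilt [-0. -0. -1.] w 60.0 F [-0.95 -0.13  0.49]
[  240   294   165    77 10415] [[106.6, 1.6]]
[453 294  34  19 259] [[93.6, 64.9]]
[168 367  26  19 324] [[132.5, -62.5]]
[456 369  26  18 333] [[133.4, 68.8]]
```

>>> step_arm --series '[[[-0.4,0,-0.06,0,6],[-0.4,0,-0.06,0,6],[-0.4,0,-0.06,0,6],[-0.4,0,-0.06,0,6],[-0.4,0,-0.06,0,6]]]'

```text
t: 8.52
eef_pos: [623.2, 50.0, 34.6]
tcp_rot: [-0.273, 3.13, 0.0]
contact_force: [-1.2, 0.0, 0.3]
width: 60.0
grip_force: 0.5
```

>>> step_arm --series '[[[-0.3,0,-0.05,0,6],[-0.3,0,-0.05,0,6],[-0.3,0,-0.05,0,6],[-0.3,0,-0.05,0,6],[-0.3,0,0,0,6]]]'

```text
t: 9.15
eef_pos: [638.1, 52.5, 36.7]
tcp_rot: [-0.273, 3.129, 0.0]
contact_force: [-0.2, -0.4, 0.8]
width: 59.9
grip_force: 0.2
```

>>> step_arm --series '[[[-0.3,0,0,0,6],[-0.3,0,0,0,6],[-0.3,0,0,0,6],[0,0,0,0,6],[0,0,0,0,6]]]'

```text
t: 9.78
eef_pos: [646.5, 54.0, 36.5]
tcp_rot: [0.273, -3.13, 0.0]
contact_force: [-0.4, 1.1, 0.3]
width: 60.1
grip_force: 0.0
```

```bash
python3 look.py w4 60
python3 - <<'E'
from h import *
d=viewer.snapshot("side"); cv2.imwrite("pics/s3.png",cv2.resize(d[140:290,260:460],(800,600),interpolation=cv2.INTER_CUBIC)[:,:,::-1])
E
```

```text
t 9.78 ramp xy [128.    0.9] z 36.5 yaw -170.02 tilt [ 0. -0. -1.] w 60.1 F [-0.43  1.08  0.31]
[ 241  312  163   59 7662] [[150.8, 1.6]]
[166 367  30  33 722] [[175.0, -61.0]]
[450 367  38  33 892] [[175.7, 65.9]]
```

View pics/s3.png

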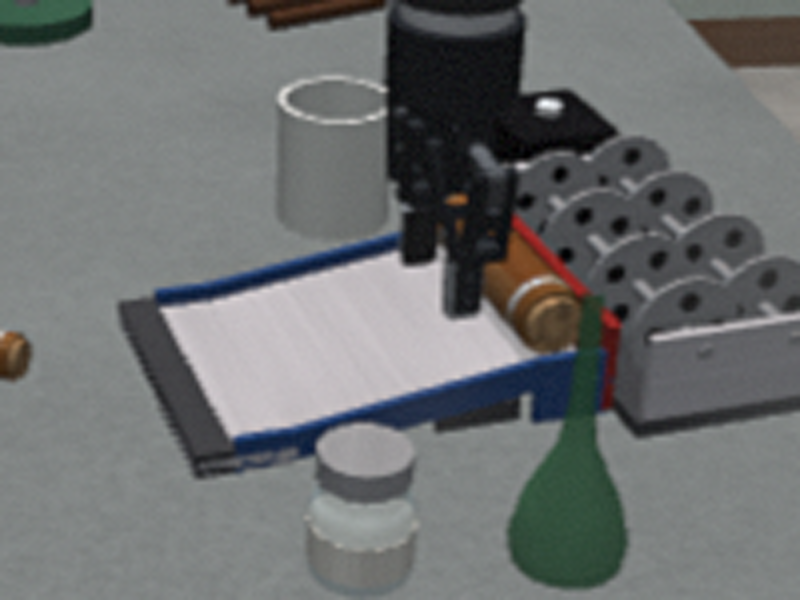

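The side crop shows the tube lying against the red stop, its near end at (552,322), with a gap to the fingers. I'm backing off and then rising clear.

>>> step_arm --series '[[[1,0,-0.3,0,6],[1.5,0,-0.5,0,6],[2,0,-1,0,6],[2,0,-3,0,6],[2,0,-4,0,6]]]'

```text
t: 10.5
eef_pos: [560.4, 39.1, 124.6]
tcp_rot: [0.273, -3.127, -0.0]
contact_force: [-0.8, 0.5, 0.4]
width: 59.6
grip_force: 0.0
```

>>> step_arm --series '[[[4,0,-4,0,6],[4,0,-3,0,6],[4,0,-1,0,6],[4,0,0,0,6],[0,0,0,0,6]]]'

```text
t: 11.12
eef_pos: [401.8, 11.0, 204.5]
tcp_rot: [0.272, -3.128, -0.003]
contact_force: [0.3, 0.4, -0.2]
width: 59.9
grip_force: 0.0
```

Run:
```python
from h import *
st(); d=viewer.snapshot("top")
m=mask(d,(8,120,60),(22,255,255)); m[:,:255]=0; m[:,385:]=0; m[260:]=0
m=cv2.morphologyEx(m,cv2.MORPH_CLOSE,np.ones((9,9)))
r=rect(m); P=plane("top",cv2.boxPoints(r),50); print(r,[ramp(p).round(1).tolist() for p in P], ramp(P.mean(0)))
for n,(x,y) in dict(mug=(210,167),finial=(420,146),jar=(425,196)).items():
    print(n,np.abs(d.astype(int)-cv2.imread("pics/top0.png")[:,:,::-1])[y-18:y+18,x-18:x+18].mean())
```

```text
t 11.12 ramp xy [-120.4    1. ] z 204.5 yaw -170.05 tilt [ 0.001  0.002 -1.   ] w 59.9 F [ 0.25  0.41 -0.24]
((307.9173583984375, 130.6175994873047), (20.421215057373047, 76.11827850341797), 80.09581756591797) [[190.4, 76.0], [190.5, -65.2], [152.1, -65.0], [152.0, 75.6]] [171.23122782   5.33340502]
mug 1.7939814814814814
finial 1.8243312757201646
jar 1.908179012345679
```

The tube is home at ramp x≈171 and y≈5, square to the ramp. The bystanders are unmoved and the arm is clear.

```bash
python3 -c "
from station import robot
print(robot.sign_off())"
```

```text
the job is handed in; nothing more can be done
None
```

The amber tube was pushed up the ramp and over the ridge, now lies home against the red stop, and the job is handed in; the mug, finial and jar show no movement and the arm is clear, but no verdict was returned.

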